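Check the manual override of the white solenoid valve

TASK

Check the manual override of the white-bodied solenoid valve: with the closed fingertips, gently press the yellow cap on top of its coil all the way down, keep it down for about two seconds, then let it spring back and draw the hand well clear (10 cm or more). Do not grip, lift or shove the valve, and do not touch the two blue-coil valves or anything else on the cart.

Things in the scene. Friction and masses are not known exactly. Their poses are not given: they have to be found in the camera images.
- valve_white: the solenoid valve with the WHITE (light) body and black coil, 46x110x109 mm without its cap, about 0.6 kg, the only white one; stands loose on the cart top. Origin at the centre of its underside, z up, y along its length; coil and override cap stand towards its +y end, a small grey connector towards -y.
- cap_white_top (a point): centre of the flat top of that valve's yellow override cap, 136 mm above the cart top when released, at x 3, y 30 mm of the valve. The cap is a round plastic disc 26 mm across and 9 mm thick on an 18 mm stem over an aluminium collar on top of the coil; nothing stands above it. Moves down with the cap.
- cap_white (a joint): travel of that cap: 0 released, 0.008 m fully down, straight down into the collar; spring force about 2 N at first, 6 N fully down (then rigid); it springs back by itself
- valve_blue_a: a solenoid valve with black body and BLUE coil, 48x116x114 mm without its cap; stands loose on the cart top. Origin at the centre of its underside, z up, y along its length; coil and override cap stand towards its +y end, a small grey connector towards -y.
- cap_blue_a_top (a point): centre of the flat top of that valve's yellow override cap, 141 mm above the cart top when released, at x 3, y 32 mm of the valve. The cap is a round plastic disc 26 mm across and 9 mm thick on an 18 mm stem over an aluminium collar on top of the coil; nothing stands above it. Moves down with the cap.
- cap_blue_a (a joint): travel of that cap: 0 released, 0.008 m fully down, straight down into the collar; spring force about 2 N at first, 6 N fully down (then rigid); it springs back by itself
- valve_blue_b: the other solenoid valve with black body and BLUE coil, 50x119x118 mm without its cap; stands loose on the cart top. Origin at the centre of its underside, z up, y along its length; coil and override cap stand towards its +y end, a small grey connector towards -y.
- cap_blue_b_top (a point): centre of the flat top of that valve's yellow override cap, 144 mm above the cart top when released, at x 3, y 32 mm of the valve. The cap is a round plastic disc 26 mm across and 9 mm thick on an 18 mm stem over an aluminium collar on top of the coil; nothing stands above it. Moves down with the cap.
- cap_blue_b (a joint): travel of that cap: 0 released, 0.008 m fully down, straight down into the collar; spring force about 2 N at first, 6 N fully down (then rigid); it springs back by itself
- gauge: round black dial gauge with brass stub lying face up, 88x63x24 mm; loose bystander to be left alone, origin at the centre of its underside
- gate_valve: bronze gate valve with red handwheel, 78x90x129 mm; bystander to be left alone, origin at the centre of its underside
- red_ball_valve: small brass ball valve with red lever, 50x130x72 mm; bystander to be left alone, origin at the centre of its underside
- tee: brass pipe tee, 56x66x45 mm; bystander to be left alone, origin at the centre of its underside
- union: brass pipe union, 54x54x48 mm; loose bystander to be left alone, origin at the centre of its underside
- tape: blue and white roll of seal tape lying flat, 61x61x14 mm; bystander to be left alone, origin at the centre of its underside
Things that resemble listed ones, but are neither listed nor needed, are in the scene too. What is shaped like the valve_white but green is not meant.

How it is judged:
By the outcome, as a careful person would: the job done as asked, in the order asked, and still so for the second after the job is handed in, with the robot touching nothing.
It also fails if it takes over 35 s, if anything falls off the work surface, if the arm or the gripper's body presses on something with over 40 N, if the wrist force passes 120 N, or if a joint passes its speed limit or range.

ROBOT

A 6-joint arm with a two-finger parallel gripper is mounted at the origin on a cart in front of the work surface, level with it; the furniture and walls round the work are solid. World frame = base frame: x ahead of the robot, y to its left, z up, the work surface at z = 0. Lengths are in mm, angles in rad, forces in N, time in s.
With the tool pointing down it reaches from about 300 to 875 mm from the base axis. Payload 4.2 kg.
Tool frame: the origin (TCP) lies between the finger pads, 19 mm behind the fingertips; this is the grasp point; z points along the fingers, y is the line along which they close (so a half turn about z gives the same grasp; the last joint's range is limited). The gripper opens to 85 mm and grips with 20 to 120 N. Pads are 22 mm wide; open, the fingers measure 114 mm over their backs; the gripper's body (76 mm by 85 mm) begins 54 mm behind the grasp point. The pads swing forward as they close: fully open they stand 13 mm farther back than shut.
Start: joints at [-1.145, 0.32, 1.565, -0, 1.257, -0.02], TCP at [247.932, -518.815, 250.038] pointing down, gripper open.
Joint ranges: [-3.11, 3.11], [-0.84, 2.01], [0.21, 2.61], [-1.34, 4.49], [0.05, 2.63], [-2.56, 2.56]. Speed limits (rad/s): [2.57, 2.57, 3.14, 3.14, 3.14, 3.14].

INTERFACE

Orientations are given as a unit quaternion [x, y, z, w].
In Python, from cell import robot gives the robot as it stands.
- The arm moves only by the tool apply_moves, never from a script. Its argument "motion" is a list of rows, each a list of 3 entries, a list of its own where there are three numbers: the shift along the world's x, y, z in units of 800 mm (1.0 is 800 mm), then the turn, a rotation vector about the world's x, y, z in units of 2 pi rad (1.0 is 2 pi rad), then the gripper command: -1 is fully open, 1 is shut, values between are in proportion. In form: [[[x, y, z], [rx, ry, rz], gripper], ...]. A call has 1 to 5 rows; each row is the pose to reach, as a shift and turn from the pose commanded when the call began, turning the shorter way round; what a row does not reach only later rows make up. A row lasts 1/8 s, in which the tool goes at most 62.5 mm and 10.7 degrees, less where a joint would pass 70% of its speed; a pose out of reach is approached as far as the arm can. A call with a number of a shift or a turn outside -1 to 1 is refused whole. A call with a gripper value outside its range is refused whole. The fingers move at their own pace and stop on an object; "newtons" is the grip in N (left out, the last holds). Time passes only in rows, so rows that repeat a pose let the fingers close. It gives the time, the measured TCP pose, the force, the opening and the grip force at its end, in the units of the state.
- robot.get_obs(): the state, without advancing time (a new reading comes with each control period).
- robot.read_camera(name): name is "scene" or "side" or "wrist"; returns the picture (420x560x3 uint8, blue, green, red); there is no depth.
- robot.camera_info(name): a dict with "intrinsics" (3x3 intrinsics, pixels), "k1" (the pictures are not rectified: a ray, as slopes to the right and down, at radius r is drawn at 1 + k1 r^2 times it, then the intrinsics apply), "view" (4x4, takes a point from world to camera coordinates). Camera axes: x right, y down, z forward; pixel columns grow to the right and rows downward; lengths in mm; the calibration is good to about 2 mm. A picture is of the moment at which its call begins: read the wrist's pose just before it. camera_info takes no time and is no camera call; for the wrist camera it gives the pose at the moment of the call.
- robot.finish_job(): hands the job in; it is judged then, once.
Trained networks look in the newest picture that a camera, given by its name, has taken for a name from the list of things; names that differ only in an ending like _2 or _b are one class to them, and where a whole thing is asked for, a point or a joint stands for the part that bears it (a point fixed in the world has none). Each returns a list of dicts, best first, with "confidence" (0 to 1); they miss things now and then, are a little off and sometimes report something else, mostly with a low value. They report only what shows in the picture. A call takes as long as a camera call. They do not tell look-alikes from the thing itself.
- robot.recognise(thing, camera): "point" ([row, column] in pixels, amid what is visible of it).
- robot.place_of(thing, camera): "point" ([row, column] in pixels: a listed point, or the origin of a listed thing).
The state is a dict: "time": time; "joint_positions": joint angles; "dq": joint speeds; "joint_torque": joint torques, N m; "eef_pos": TCP position; "tool_rot": TCP orientation; "wrist_force": force on the tool from outside, world axes, zero at the start; "wrist_torque": the same for the moment, N m; "gripper_width": opening from 0.0 (shut) to 1.0 (fully open); "gripper_force": force on a finger pad.
Only numpy, scipy, OpenCV 4.12 (cv2) and the standard library are available. Lean on these libraries where they do the work, as an engineer would, in place of code of your own. Each camera call takes 0.05 s, during which the arm holds its last target. There are 200 camera calls.

## Working session

There is one attempt and no reset: what is moved stays moved. The work goes in short steps, Python scripts to look and compute and a tool call to move; the robot and the scene stay as the last step left them, time stands still between calls to the robot, and variables do not carry over. Pictures are saved under pics/ and viewed, at most 10 in all, crops included, and the job is handed in when it is done.

Besides the shell and the picture viewer there is one more tool, called after "Call:" in YAML: its name, and indented under it one key for each argument. apply_moves: Moves the arm, as the interface text tells. Shifts and turns lie within -1 to 1; 1 stands for 800 mm of shift or 2 pi rad of turn. Its arguments: {"type":"object","properties":{"motion":{"type":"array"},"newtons":{"type":"number"}},"required":["motion"]}

```bash
mkdir -p pics; cat > h.py <<'E'
import numpy as np, cv2
from cell import robot
def ray(info,p):
    K=np.array(info["intrinsics"]);k=info["k1"];T=np.array(info["view"])
    d=np.linalg.solve(K,[p[1],p[0],1.])[:2];u=d.copy()
    for _ in range(20):u=d/(1+k*(u@u))
    R=T[:3,:3];return -R.T@T[:3,3],R.T@np.array([u[0],u[1],1.])
def at(info,p,z):
    o,d=ray(info,p);return o+d*(z-o[2])/d[2]
E
python3 - <<'E'
from h import *
ims=[]
for c in("scene","side"):
    im=robot.read_camera(c);i=robot.camera_info(c);cv2.imwrite(f"pics/{c}0.png",im)
    for t,z in(("cap_white_top",136),("cap_blue_a_top",141),("valve_white",0)):
        for r in robot.place_of(t,c):print(c,t,np.round(r["point"]),round(r["confidence"],2),at(i,r["point"],z).round())
print(robot.get_obs()["time"])
E
```

```text
scene cap_white_top [237. 195.] 0.53 [444. 227. 136.]
scene cap_white_top [192. 280.] 0.42 [522. -30. 136.]
scene cap_blue_a_top [173. 322.] 0.63 [ 550. -167.  141.]
scene valve_white [270. 209.] 0.96 [455. 198.   0.]
scene valve_white [195. 188.] 0.7 [774. 160.   0.]
scene valve_white [228. 289.] 0.69 [523. -58.   0.]
scene valve_white [205. 324.] 0.5 [ 572. -196.   -0.]
side cap_white_top [157. 255.] 0.53 [448. 218. 136.]
side cap_white_top [301. 295.] 0.42 [ 564. -319.  136.]
side cap_white_top [206. 276.] 0.41 [519. -28. 136.]
side cap_blue_a_top [244. 293.] 0.48 [ 561. -169.  141.]
side valve_white [199. 259.] 0.83 [455. 197.   0.]
side valve_white [259. 278.] 0.75 [524. -69.   0.]
0.4
```

View pics/scene0.png

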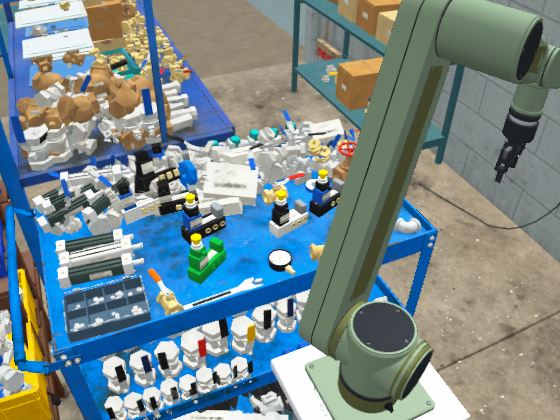

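View pics/side0.png

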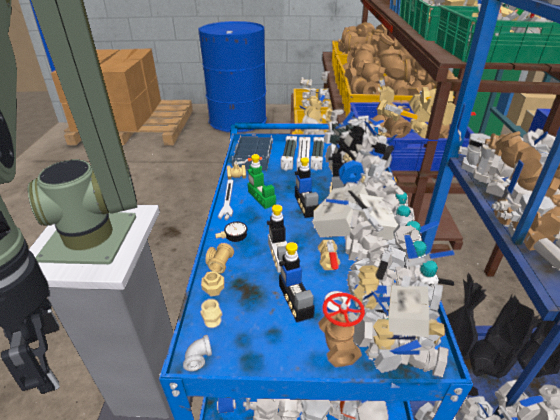

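```bash
python3 - <<'E'
import cv2,numpy as np
a=cv2.imread("pics/scene0.png")[160:290,170:350];b=cv2.imread("pics/side0.png")[145:325,220:340]
a=cv2.resize(a,(540,390),interpolation=2);b=cv2.resize(b,(260,390),interpolation=2)
cv2.imwrite("pics/crop.png",np.hstack([a,b]))
E
```

```text
(no output)
```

View pics/crop.png

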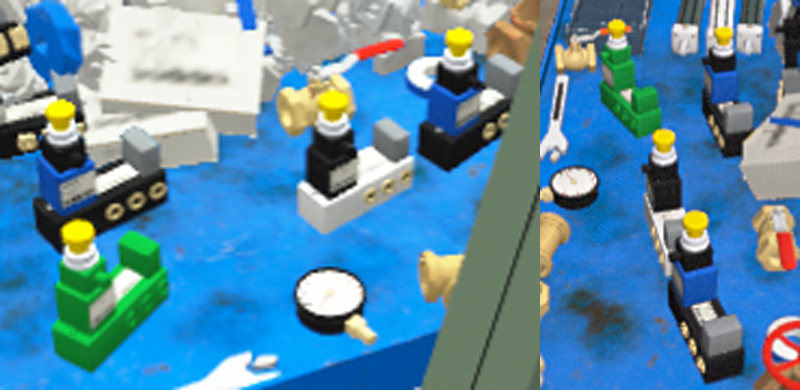

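Valve-like candidates in the scene view are green (237,195), blue (198,190), white body with black coil (192,280) and blue (173,322). Only the one at (192,280), which is (206,276) in the side view, has a white body and black coil. Both views put its cap near (520,-29). I'll move above it with the fingers closing.

Call:
apply_moves:
  motion:
    - [[0.34,0.6125,0.02],[0,0,0],1]
    - [[0.34,0.6125,0.02],[0,0,0],1]
    - [[0.34,0.6125,0.02],[0,0,0],1]
    - [[0.34,0.6125,0.02],[0,0,0],1]
    - [[0.34,0.6125,0.02],[0,0,0],1]
  newtons: 20

```text
time: 1.02
eef_pos: [400.2, -244.0, 259.3]
tool_rot: [0.975, 0.221, 0.0, 0.0]
wrist_force: [0.6, -0.7, -0.0]
gripper_width: -0.0
gripper_force: 0.0
```

Call:
apply_moves:
  motion:
    - [[0.15,0.269,0],[0,0,0],1]
    - [[0.15,0.269,0],[0,0,0],1]
    - [[0.15,0.269,0],[0,0,0],1]
    - [[0.15,0.269,0],[0,0,0],1]
    - [[0.15,0.269,0],[0,0,0],1]

```text
time: 1.65
eef_pos: [521.0, -27.3, 258.7]
tool_rot: [0.975, 0.224, 0.0, -0.0]
wrist_force: [-0.6, -0.5, -0.2]
gripper_width: 0.0
gripper_force: 0.0
```

```bash
python3 - <<'E'
from h import *
o=robot.get_obs();print(o["eef_pos"],o["tool_rot"],o["joint_positions"])
for c in("wrist","scene","side"):
    i=robot.camera_info(c);im=robot.read_camera(c);cv2.imwrite(f"pics/{c}1.png",im)
    for r in robot.place_of("cap_white_top",c):print(c,np.round(r["point"]),round(r["confidence"],2),at(i,r["point"],136).round(1))
    if c=="wrist":
        T=np.array(i["view"]);print("cam",(-T[:3,:3].T@T[:3,3]).round())
E
```

```text
[520.98159338 -27.25486269 258.70406566] [ 9.74635894e-01  2.23796103e-01  3.22321604e-04 -2.72620076e-04] [-7.47209102e-02  2.29787683e-01  1.66913077e+00  7.51807410e-04
  1.24221987e+00  1.04441766e+00]
wrist [206. 287.] 0.92 [521.8 -31.5 136. ]
cam [588.   5. 382.]
scene [191. 279.] 0.55 [526.  -26.9 136. ]
scene [236. 193.] 0.48 [449.2 230.6 136. ]
side [156. 254.] 0.57 [444.2 224.9 136. ]
side [207. 278.] 0.4 [523.6 -31.6 136. ]
```

View pics/wrist1.png

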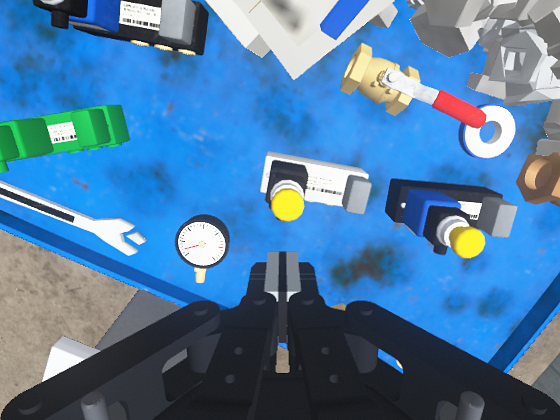

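The wrist view shows the white-bodied valve's yellow cap at about (204,288), which gives (522,-31). The tool is almost above it, so I'll correct by 1 and -4 mm and come down.

Call:
apply_moves:
  motion:
    - [[0.001,-0.005,-0.04],[0,0,0],1]
    - [[0.001,-0.005,-0.08],[0,0,0],1]
    - [[0.001,-0.005,-0.11],[0,0,0],1]
    - [[0.001,-0.005,-0.11],[0,0,0],1]

```text
time: 2.45
eef_pos: [518.8, -35.4, 169.6]
tool_rot: [0.975, 0.22, -0.002, -0.001]
wrist_force: [-0.0, 0.3, 0.0]
gripper_width: -0.002
gripper_force: 0.0
```

```bash
python3 - <<'E'
from h import *
o=robot.get_obs();print(o["eef_pos"],o["wrist_force"])
ims=[]
for c in("wrist","side","scene"):
    i=robot.camera_info(c);im=robot.read_camera(c)
    for r in robot.place_of("cap_white_top",c):print(c,np.round(r["point"]),round(r["confidence"],2),at(i,r["point"],136).round(1))
    q=[240,285] if c=="wrist" else ([207,277] if c=="side" else [192,280])
    s=90 if c=="wrist" else 35
    y,x=q;ims.append(cv2.resize(im[y-s:y+s,x-s:x+s],(260,260),interpolation=2))
cv2.imwrite("pics/c2.png",np.hstack(ims))
E
```

```text
[518.83899938 -35.44633885 169.59562337] [-0.03422868  0.25570057  0.0296462 ]
wrist [247. 274.] 0.73 [521.4 -29.7 136. ]
wrist [276. 182.] 0.53 [485.6   6.7 136. ]
side [160. 252.] 0.57 [441.6 197.1 136. ]
side [208. 276.] 0.47 [519.1 -33.4 136. ]
scene [238. 193.] 0.6 [441.7 231.6 136. ]
scene [194. 282.] 0.39 [513.2 -30.1 136. ]
```

View pics/c2.png

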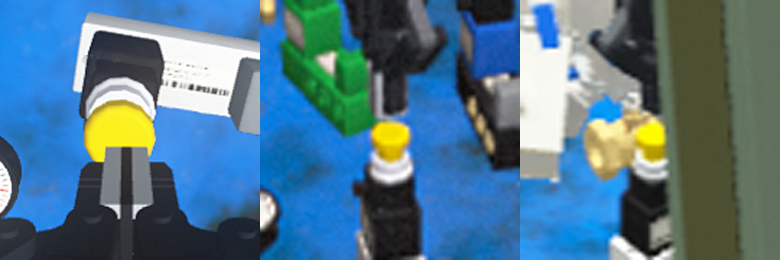

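The cap lies just ahead of the fingertips in the wrist crop. I'll shift about 3 and 4 mm and come down to near contact.

Call:
apply_moves:
  motion:
    - [[0.003,0.005,0],[0,0,0],1]
    - [[0.003,0.005,-0.008],[0,0,0],1]
    - [[0.003,0.005,-0.014],[0,0,0],1]
    - [[0.003,0.005,-0.014],[0,0,0],1]

```text
time: 3.25
eef_pos: [522.3, -30.4, 159.0]
tool_rot: [0.975, 0.221, -0.001, -0.0]
wrist_force: [-0.5, 0.1, -0.6]
gripper_width: 0.001
gripper_force: 0.0
```

```bash
python3 - <<'E'
from h import *
o=robot.get_obs();print(o["eef_pos"],o["wrist_force"])
ims=[]
for c in("wrist","side"):
    i=robot.camera_info(c);im=robot.read_camera(c)
    for r in robot.place_of("cap_white_top",c)[:2]:print(c,np.round(r["point"]),round(r["confidence"],2),at(i,r["point"],136).round(1))
    y,x=[240,285] if c=="wrist" else [207,277]
    s=70 if c=="wrist" else 30
    ims.append(cv2.resize(im[y-s:y+s,x-s:x+s],(350,350),interpolation=2))
cv2.imwrite("pics/c3.png",np.hstack(ims))
E
```

```text
[522.29581364 -30.42245394 159.03602978] [-0.46178368  0.0722073  -0.61423336]
side [157. 256.] 0.59 [449.7 218.9 136. ]
side [208. 276.] 0.44 [520.4 -36.6 136. ]
```

View pics/c3.png

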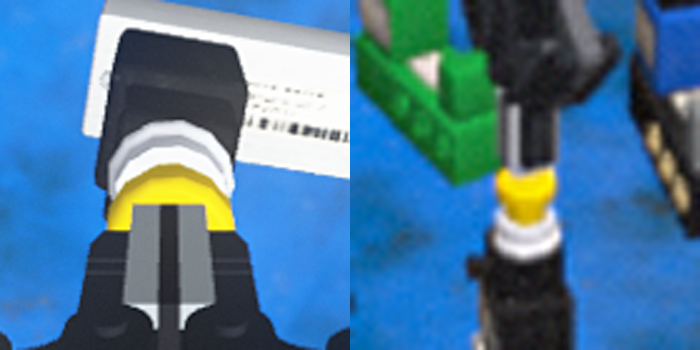

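The tips are centred over the cap in both crops, about 4 mm above it. Now I'll press slowly, watching the force.

Call:
apply_moves:
  motion:
    - [[0,0,-0.003],[0,0,0],1]
    - [[0,0,-0.006],[0,0,0],1]
    - [[0,0,-0.009],[0,0,0],1]
    - [[0,0,-0.009],[0,0,0],1]

```text
time: 3.95
eef_pos: [522.8, -30.5, 152.7]
tool_rot: [0.975, 0.221, 0.0, 0.0]
wrist_force: [-0.7, 0.2, 2.5]
gripper_width: -0.005
gripper_force: 1.5
```

Contact at 2.5 N. I'll keep going down.

Call:
apply_moves:
  motion:
    - [[0,0,-0.003],[0,0,0],1]
    - [[0,0,-0.005],[0,0,0],1]
    - [[0,0,-0.006],[0,0,0],1]
    - [[0,0,-0.006],[0,0,0],1]

```text
time: 4.45
eef_pos: [522.8, -30.5, 147.9]
tool_rot: [0.975, 0.221, 0.0, 0.0]
wrist_force: [-1.4, -0.4, 5.5]
gripper_width: -0.0
gripper_force: 2.7
```

Call:
apply_moves:
  motion:
    - [[0,0,-0.0015],[0,0,0],1]
    - [[0,0,-0.0025],[0,0,0],1]
    - [[0,0,-0.0025],[0,0,0],1]

```text
time: 4.82
eef_pos: [523.0, -30.4, 146.7]
tool_rot: [0.975, 0.221, 0.001, 0.0]
wrist_force: [-1.5, 0.5, 9.5]
gripper_width: -0.002
gripper_force: 4.7
```

Force is 9.5 N, above the 6 N spring end, and the tool stopped short of its target, so the cap is fully down. I'll hold it there.

Call:
apply_moves:
  motion:
    - [[0,0,-0.0005],[0,0,0],1]
    - [[0,0,-0.0005],[0,0,0],1]
    - [[0,0,-0.0005],[0,0,0],1]
    - [[0,0,-0.0005],[0,0,0],1]
    - [[0,0,-0.0005],[0,0,0],1]

```text
time: 5.45
eef_pos: [523.2, -30.4, 146.7]
tool_rot: [0.975, 0.221, 0.001, 0.0]
wrist_force: [-2.4, -0.0, 12.2]
gripper_width: 0.0
gripper_force: 5.7
```

Call:
apply_moves:
  motion:
    - [[0,0,0],[0,0,0],1]
    - [[0,0,0],[0,0,0],1]
    - [[0,0,0],[0,0,0],1]
    - [[0,0,0],[0,0,0],1]
    - [[0,0,0],[0,0,0],1]

```text
time: 6.08
eef_pos: [523.2, -30.4, 146.7]
tool_rot: [0.975, 0.221, 0.001, 0.0]
wrist_force: [-2.3, 0.3, 11.4]
gripper_width: -0.002
gripper_force: 5.7
```

Call:
apply_moves:
  motion:
    - [[0,0,0],[0,0,0],1]
    - [[0,0,0],[0,0,0],1]
    - [[0,0,0],[0,0,0],1]
    - [[0,0,0],[0,0,0],1]
    - [[0,0,0],[0,0,0],1]

```text
time: 6.7
eef_pos: [523.2, -30.4, 146.7]
tool_rot: [0.975, 0.221, 0.001, 0.0]
wrist_force: [-2.6, 0.5, 11.6]
gripper_width: 0.002
gripper_force: 5.7
```

Call:
apply_moves:
  motion:
    - [[0,0,0],[0,0,0],1]
    - [[0,0,0.006],[0,0,0],1]
    - [[0,0,0.014],[0,0,0],1]
    - [[0,0,0.03],[0,0,0],1]
    - [[0,0,0.08],[0,0,0],1]

```text
time: 7.32
eef_pos: [521.4, -30.4, 208.3]
tool_rot: [0.975, 0.221, -0.003, -0.001]
wrist_force: [0.6, 0.3, 0.3]
gripper_width: 0.004
gripper_force: 0.0
```

Call:
apply_moves:
  motion:
    - [[0,0,0.07],[0,0,0],1]
    - [[0,0,0.13],[0,0,0],1]
    - [[0,0,0.13],[0,0,0],1]
    - [[0,0,0.13],[0,0,0],1]

```text
time: 7.82
eef_pos: [522.2, -30.4, 312.8]
tool_rot: [0.975, 0.221, -0.001, -0.0]
wrist_force: [-0.9, 0.1, -0.3]
gripper_width: 0.001
gripper_force: 0.0
```

```bash
python3 - <<'E'
from h import *
o=robot.get_obs();print(o["eef_pos"],o["wrist_force"],o["dq"].round(3) if hasattr(o["dq"],"round") else o["dq"])
i=robot.camera_info("wrist");im=robot.read_camera("wrist");cv2.imwrite("pics/end.png",im)
for r in robot.place_of("cap_white_top","wrist"):print(np.round(r["point"]),r["confidence"],at(i,r["point"],136).round(1))
E
```

```text
[522.23250403 -30.44768059 312.76576287] [-0.87594769  0.10139829 -0.2884922 ] [ 0.002  0.019  0.028 -0.    -0.002  0.   ]
[188. 284.] 0.66 [522.1 -32.7 136. ]
```

View pics/end.png

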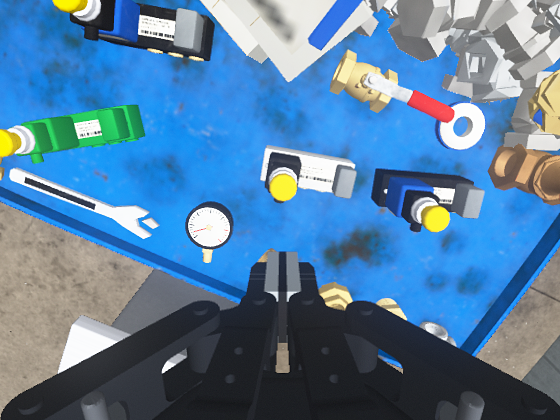

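The valve still stands in place with its cap at (186,284), nothing else has moved, and the fingertips are about 158 mm clear of the cap.

```bash
python3 -c "
from cell import robot
print(robot.finish_job())"
```

```text
the job is handed in; nothing more can be done
None
```

I pressed the white valve's override cap fully down (about 12 N at the stop), held it for about 2 s and released it, then raised the fingertips about 158 mm above it and handed the job in; the final picture shows the valve still in place.

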